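Index the decorating wheel and throw its lock lever into the marked notch

TASK

Turn the decorating wheel by its steel post until its scale reads 60 at the index line, then push the lock lever along its quadrant until it drops into the notch marked by the arrowhead, without running it past that notch, and let go. The jar on the wheel is freshly coated: do not touch it, and leave the other pottery and the brush where they are.

Things in the scene. Friction and masses are not known exactly. Their poses are not given: they have to be found in the camera images.
- unit: Bench unit, fixed to the table: dark steel plate 270 mm (x) by 500 mm (y), 20 mm thick. Origin: centre of the plate's underside, on the table; x and y along the plate's sides, z up. It carries the wheel at (0, 120 mm) and the lever pivot at (75, -130 mm). The unit's place and yaw vary.
- wheel (a joint): Angle of the aluminium wheel (200 mm diameter, 16 mm thick, top 50 mm above the table), rad, growing counter-clockwise seen from above; range 0 to 3.3. The scale reads this angle in degrees: 60 is 1.047 rad. Starts at 95 to 165 degrees. It turns with light friction (1.5 to 3 N pushed at the post) and stays where it is left.
- wheel_axis (a point): On the wheel's upright axis, at the height of the wheel's top. Axes of the unit.
- index (a point): Inner end of the white index line, on a dark block 53 mm high beside the wheel's rim on the unit's +x side. The wheel's scale is black lines on its rim every 10 degrees from 0 to 180, longer ones (22 mm) every 30; the zero line is nearly three times as broad. Readings grow clockwise round the rim from the zero line.
- post_top (a point): Top centre of the upright dark steel post that turns the wheel: 18 mm diameter, from the wheel's top (50 mm) to 110 mm above the table, 82 mm from the wheel's axis. Seen from above it stands at (63 degrees + the reading) counter-clockwise from the unit's +x, about the wheel's axis. Gap to the jar 25 mm: put fingers on either side along the rim.
- jar: Brown clay jar, freshly coated, held on the wheel's centre by three rubber jaws: 96 mm diameter at the belly, 80 mm tall, top 130 mm above the table. It turns with the wheel. Not to be touched. Origin: centre of its underside.
- lever (a joint): Swing of the lock lever about its upright pivot, rad, counter-clockwise seen from above. 0: in the marked notch, pointing to the unit's -x; positive: away from the wheel (to the unit's -y). Range -0.98 to 0.98; unmarked notches at -0.63 and +0.63. Starts at +0.36 to +0.82. Push the handle towards the wheel to bring it to 0. It stays where it is left.
- lever_bar (a joint): Height of the lever's bar, m: 0 riding on the quadrant's flat top, about -0.0087 fully down in a notch. A spring presses it down (about 8 N). The V notches reach 0.14 rad either side of their middles, with 42 degree flanks: pushed sideways (5 to 8 N at the handle) the bar climbs out, then snaps into the next notch and centres itself when let go.
- lever_handle (a point): Centre of the top of the lever's upright black handle: 26 mm thick (a 32 mm head on the topmost 12 mm), 75 mm tall, at 150 mm from the pivot on the end of a 12 mm round steel bar. On the flat its top is 127 mm above the table and the bar's axis 58 mm; in a notch both are 9 mm lower.
- lever_pivot (a point): On the lever's upright pivot axis, 58 mm above the table. Axes of the unit.
- marked_notch (a point): Middle of the marked notch, at the height of the quadrant's flat top (52 mm), 85 mm from the pivot. A pale arrowhead on the plate just outside the quadrant points at this notch; the other two notches have no mark.
- mug: Dark clay mug, 76 mm diameter, 85 mm tall, loose on the table. Origin: centre of its underside. Bystander.
- bowl: Brown clay bowl, 120 mm diameter, 50 mm tall, loose on the table. Origin: centre of its underside. Bystander.
- pot: Small dark lidded pot, 84 mm diameter, 94 mm tall, loose on the table. Origin: centre of its underside. Bystander.
- brush: Wooden brush, 180 mm long, lying on the table. Origin: its underside, at mid length. Bystander.

How it is judged:
On the way, in this order (a step that is already met when the one before it is completed fails the run):
1. the wheel's scale reads 60 (within 3 degrees), at rest (value of joint wheel between 0.995 and 1.1 rad and velocity of joint wheel between -0.05 and 0.05 rad/s), for 0.3 s.
2. the lever lies down in the marked notch (value of joint lever between -0.06 and 0.06 rad and value of joint lever_bar below -0.006 m), for 0.3 s.
At the end, for the whole second after the job is handed in: The wheel's scale reads 60 within 3 degrees and is still; the lever is within 0.06 rad of the marked notch's middle, its bar at least 6 mm below the quadrant's flat, and still; nothing is touched by the robot (all of step 1 and all of step 2 and velocity of joint lever between -0.05 and 0.05 rad/s).
It fails at once if the lever is run past the marked notch (beyond -0.2 rad) (value of joint lever below -0.2 rad).
It fails at once if the robot touches the jar (over 1 N) (contact force between jar and the arm above 1 N or contact force between jar and the fingers above 1 N).
It fails at once if a bystander is moved more than 30 mm (distance of any of mug, bowl, pot, brush from where it was at the start of the episode above 0.03 m).
It also fails if it takes over 58 s, if anything falls off the work surface, if the arm or the gripper's body presses on something with over 40 N, if the wrist force passes 120 N, or if a joint passes its speed limit or range.

ROBOT

A 6-joint arm with a two-finger parallel gripper is mounted at the origin on the work surface. World frame = base frame: x ahead of the robot, y to its left, z up, the work surface at z = 0. Lengths are in m, angles in rad, forces in N, time in s.
With the tool pointing down it reaches from about 0.35 to 0.775 m from the base axis. Payload 5.5 kg.
Tool frame: the origin (TCP) lies at the very end of the fingers, on their centre line; the grasp point (between the pads) lies env.grasp_offset behind it (env.grasp_offset is the distance from the TCP to the grasp point, in m); x points along the fingers, y is the direction in which the jaws open and shut, and the axes are right-handed (so a half turn about x gives the same grasp; the last joint's range is limited). The gripper opens to 85 mm and grips with 20 to 120 N. Pads are 22 mm wide; open, the fingers measure 114 mm over their backs; the gripper's body (76 mm by 85 mm) begins 54 mm behind the grasp point. The pads swing forward as they close: fully open they stand 13 mm farther back than shut.
Start: joints at [-1.42, 0.313, 0.046, 1.304, 0, 1.431], TCP at [0.165, -0.551, 0.231] pointing down, gripper open.
Joint ranges: [-2.76, 2.76], [-0.86, 1.69], [-1.03, 1.26], [-2.2, 2.34], [-1.47, 1.5], [-3.14, 3.14]. Speed limits (rad/s): [2.57, 2.57, 3.14, 3.14, 3.14, 3.14].

INTERFACE

Orientations are given as a unit quaternion [w, x, y, z].
In Python, from workcell import get_state, viewer, job, env gives the robot as it stands.
- The arm moves only by the tool send_rows, never from a script. Its argument "plan" is a list of rows, each a list of 6 numbers: the shift along the tool's x, y, z in mm, then the turn, a rotation vector about the tool's x, y, z in degrees. A call has exactly 10 rows; each row is the pose to reach, as a shift and turn from the pose commanded when the call began, along the tool's axes at that moment; what a row does not reach only later rows make up. A row lasts 1/8 s, in which the tool goes at most 62.5 mm and 10.7 degrees, less where a joint would pass 70% of its speed; a pose out of reach is approached as far as the arm can. A call with a gripper value outside its range is refused whole. "claw" is the finger opening in mm, from 0 to 85.4, set as the call begins (left out, the last holds). The fingers move at their own pace and stop on an object; "newtons" is the grip in N (left out, the last holds). Time passes only in rows, so rows that repeat a pose let the fingers close, or fill a call up. It gives the time, the measured TCP pose, the force and the opening at its end, in the units of the state.
- get_state(): the state, without advancing time (a new reading comes with each control period).
- viewer.read_camera(name): name is "scene" or "top"; returns a dict with "frame" (420x560x3 uint8, blue, green, red), "mtx" (3x3 intrinsics, pixels), "rvec" (rotation vector, rad) and "tvec" (3), from world to camera coordinates, as OpenCV has them. Camera axes: x right, y down, z forward; pixel columns grow to the right and rows downward; lengths in m; the calibration is good to about 2 mm. A picture is of the moment at which its call begins. There is no depth.
- job.hand_in(): hands the job in, once; it reports no verdict.
The state is a dict: "clock": time; "joint_pos": joint angles; "qvel": joint speeds; "tau": joint torques, N m; "tcp_pos": TCP position; "orientation": TCP orientation; "wrist_force": force on the tool from outside, world axes, zero at the start; "ft_torque": the same for the moment, N m; "finger_gap": finger opening in m.
Only numpy, scipy, OpenCV 4.12 (cv2) and the standard library are available. Lean on these libraries where they do the work, as an engineer would, in place of code of your own. Each camera call takes 0.05 s, during which the arm holds its last target.

## Working session

There is one attempt and no reset: what is moved stays moved. The work goes in short steps, Python scripts to look and compute and a tool call to move; the robot and the scene stay as the last step left them, time stands still between calls to the robot, and variables do not carry over. Pictures are saved under pics/ and viewed, and the job is handed in when it is done.

Besides the shell and the picture viewer there is one more tool, called after ">>>" as name([rows], argument=value, ...), one row to a line, values as JSON. send_rows: Moves the arm, as the interface text tells. Its arguments: {"type":"object","properties":{"plan":{"type":"array"},"claw":{"type":"number"},"newtons":{"type":"number"}},"required":["plan"]}

```bash
ls; mkdir -p pics; python3 - <<'E'
from workcell import get_state, viewer, job, env
import cv2
s=get_state(); print({k:s[k] for k in ('clock','tcp_pos','orientation','wrist_force','finger_gap')}, env.grasp_offset)
for n in ('scene','top'):
    c=viewer.read_camera(n); cv2.imwrite(f'pics/{n}0.png',c['frame']); print(n,c['mtx'],c['rvec'],c['tvec'])
E
```

```text
pics
{'clock': 0.0, 'tcp_pos': array([ 0.16479327, -0.55035208,  0.2304181 ]), 'orientation': array([-0.10182628, -0.69963996, -0.10309854,  0.69964707]), 'wrist_force': array([-0.01980089, -0.54529675,  0.16295614]), 'finger_gap': 0.08526416150391732} 0.0187
scene [[544.28767394   0.         278.74693318]
 [  0.         544.28767394 201.54089644]
 [  0.           0.           1.        ]] [ 2.34686281  0.92734324 -0.32553747] [-0.48403111 -0.2486063   1.59538669]
top [[385.38606996   0.         280.51411664]
 [  0.         385.38606996 208.10438572]
 [  0.           0.           1.        ]] [ 2.16263972 -2.16744098  0.09684275] [0.05382898 0.62527739 1.18542279]
```

View pics/scene0.png

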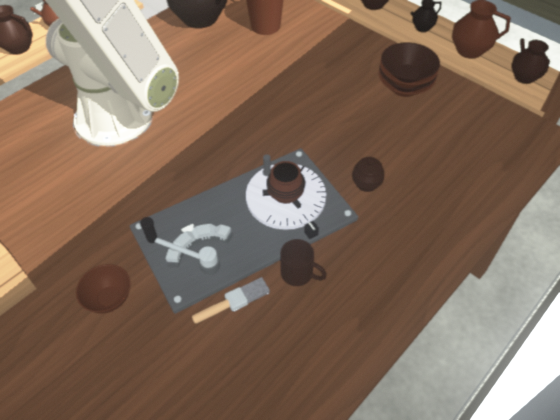

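View pics/top0.png

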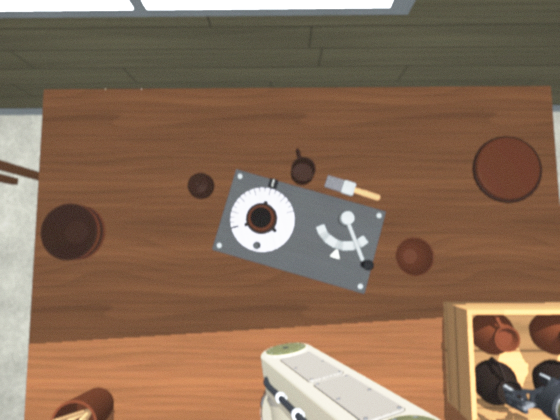

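The scene view shows the plate with the wheel around (286,195), the post near (267,160) and the lever handle near (150,228). In the top view the wheel is near (262,218), the post near (256,245) and the handle near (367,265). I'll enlarge both.

```bash
python3 - <<'E'
import cv2
a=cv2.imread('pics/top0.png')[160:300,205:395]; cv2.imwrite('pics/t0z.png',cv2.resize(a,None,fx=4,fy=4,interpolation=cv2.INTER_CUBIC))
a=cv2.imread('pics/scene0.png')[140:310,125:365]; cv2.imwrite('pics/s0z.png',cv2.resize(a,None,fx=3.3,fy=3.3,interpolation=cv2.INTER_CUBIC))
E
```

```text
(no output)
```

View pics/t0z.png

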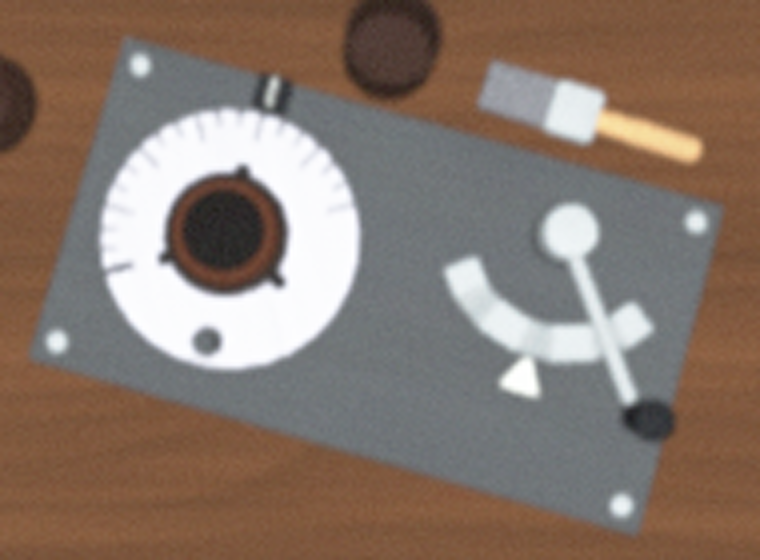

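View pics/s0z.png

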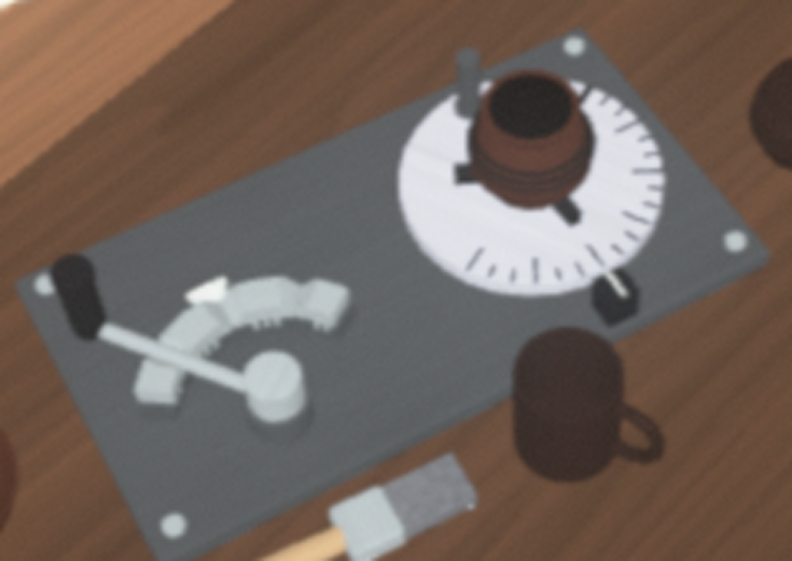

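```bash
cat > h.py <<'E'
import numpy as np, cv2
def ray(c,uv):
    R=cv2.Rodrigues(np.array(c['rvec'],float))[0]; t=np.array(c['tvec'],float).ravel()
    d=R.T@np.linalg.inv(c['mtx'])@np.array([uv[0],uv[1],1.]); return -R.T@t,d
def onz(c,uv,z):
    o,d=ray(c,uv); return o+d*(z-o[2])/d[2]
def proj(c,p):
    return cv2.projectPoints(np.array(p,float).reshape(-1,1,3),np.array(c['rvec'],float),np.array(c['tvec'],float),c['mtx'],None)[0].reshape(-1,2)
def blobs(c,mask,amin,amax):
    n,l,st,ce=cv2.connectedComponentsWithStats(mask.astype(np.uint8)); return [(ce[i],st[i,4]) for i in range(1,n) if amin<=st[i,4]<=amax]
E
python3 - <<'E'
from workcell import *; from h import *
def unit(name,box,thr=150):
    c=viewer.read_camera(name); g=c['frame'].min(2)
    m=np.zeros_like(g); x0,y0,x1,y1=box; m[y0:y1,x0:x1]=g[y0:y1,x0:x1]>thr
    return c,blobs(c,m,5,6000)
for n,b in (('top',(212,165,388,295)),('scene',(130,145,360,308))):
    c,bl=unit(n,b)
    for ce,a in bl: print(n,ce.round(1),a,onz(c,ce,.022).round(4), 'z50',onz(c,ce,.05).round(4))
E
```

```text
top [239.6 175.7] 27 [0.7312 0.1839 0.022 ] z50 [0.726  0.1806 0.05  ]
top [346.4 186.9] 417 [ 0.6937 -0.158   0.022 ] z50 [ 0.6894 -0.1534  0.05  ]
top [272.6 182.4] 11 [0.7093 0.0777 0.022 ] z50 [0.7046 0.0768 0.05  ]
top [262.3 219.4] 2588 [0.5903 0.1103 0.022 ] z50 [0.5883 0.1087 0.05  ]
top [343.1 237.6] 950 [ 0.5324 -0.1446  0.022 ] z50 [ 0.5317 -0.1403  0.05  ]
top [378.5 215.1] 27 [ 0.6032 -0.258   0.022 ] z50 [ 0.6009 -0.2511  0.05  ]
top [218.7 244.8] 29 [0.5104 0.248  0.022 ] z50 [0.5103 0.2432 0.05  ]
top [359.9 285.8] 32 [ 0.3825 -0.1942  0.022 ] z50 [ 0.3852 -0.1888  0.05  ]
scene [298.5 153.5] 20 [0.5078 0.2452 0.022 ] z50 [0.5245 0.226  0.05  ]
scene [271.7 165.7] 6 [0.4846 0.1646 0.022 ] z50 [0.5019 0.1475 0.05  ]
scene [299.8 165.9] 10 [0.54   0.2147 0.022 ] z50 [0.5558 0.1963 0.05  ]
scene [285.8 202.6] 2797 [0.5958 0.1002 0.022 ] z50 [0.6101 0.0847 0.05  ]
scene [347.4 212.6] 28 [0.7289 0.1811 0.022 ] z50 [0.7398 0.1635 0.05  ]
scene [137.8 226.1] 19 [ 0.3792 -0.199   0.022 ] z50 [ 0.3991 -0.2068  0.05  ]
scene [195.1 242.8] 1388 [ 0.5188 -0.1354  0.022 ] z50 [ 0.5351 -0.1449  0.05  ]
scene [236.1 298.2] 325 [ 0.696  -0.1705  0.022 ] z50 [ 0.7078 -0.1791  0.05  ]
scene [177.1 298.7] 37 [ 0.6008 -0.261   0.022 ] z50 [ 0.6151 -0.2672  0.05  ]
```

```bash
cat >> h.py <<'E'
C=np.array([.5555,-.0068]); YAW=np.radians(-16.1)
Ru=np.array([[np.cos(YAW),-np.sin(YAW)],[np.sin(YAW),np.cos(YAW)]])
def U2W(p): return C+Ru@np.array(p)
def W2U(p): return Ru.T@(np.array(p)[:2]-C)
AX=U2W([0,.12]); PV=U2W([.075,-.13])
def tri(c1,u1,c2,u2):
    o1,d1=ray(c1,u1);o2,d2=ray(c2,u2)
    s=np.linalg.lstsq(np.c_[d1,-d2],o2-o1,rcond=None)[0]; a=o1+d1*s[0];b=o2+d2*s[1]; return (a+b)/2,np.linalg.norm(a-b)
def reading(p): 
    q=W2U(p)-[0,.12]; return np.degrees(np.arctan2(q[1],q[0]))%360-63, np.hypot(*q)
def lev(p):
    q=W2U(p)-[.075,-.13]; return np.arctan2(-(-q[1])*-1,-q[0]) if 0 else np.arctan2(-q[1],-q[0]), np.hypot(*q)
E
python3 - <<'E'
from workcell import *; from h import *
t=viewer.read_camera('top');s=viewer.read_camera('scene')
print('axis',AX,'pivot',PV)
p,e=tri(t,(256.75,245.25),s,(266.8,157));print('post',p,e,reading(p))
for q in ((t,(256.75,245.25)),(s,(266.8,157))): x=onz(*q,.11); print(x,reading(x))
p,e=tri(t,(368,265),s,(147,220));print('handle',p,e,lev(p))
for q in ((t,(368,265)),(s,(147,220))): x=onz(*q,.127); print(x,lev(x))
z=onz(t,(205+115/4,160+267/4),.05); q=W2U(z)-[0,.12]; print('zero deg',np.degrees(np.arctan2(q[1],q[0])),np.hypot(*q))
for n,c in(('t',t),('s',s)):
    print(n,'axis50',proj(c,[*AX,.05]),'idx',proj(c,[*U2W([.1,.12]),.053]))
    for nm,uv,zz in (('mug',0,0),):pass
# bystanders
from scipy.spatial.transform import Rotation as R
st=get_state(); o=st['orientation']; print(R.from_quat(o[[1,2,3,0]]).as_matrix().round(3), st['joint_pos'])
E
```

```text
axis [0.58877776 0.1084935 ] pivot [ 0.59150753 -0.15249989]
post [0.50925728 0.12235301 0.10947555] 0.002501829699583883 (np.float64(123.21331245442622), np.float64(0.08071922319450711))
[0.50844489 0.12135942 0.11      ] (np.float64(124.00091609303374), np.float64(0.08135663237152459))
[0.51035849 0.12302118 0.11      ] (np.float64(122.60456690095663), np.float64(0.07975358742459839))
handle [ 0.45066747 -0.20099408  0.11868195] 0.0017999857192786588 (np.float64(0.6126046734576642), np.float64(0.14895505682461674))
[ 0.45160865 -0.19848501  0.127     ] (np.float64(0.5985751175256576), np.float64(0.1472627847508189))
[ 0.45590314 -0.20416496  0.127     ] (np.float64(0.6450172684663151), np.float64(0.14511316462848267))
zero deg 120.56550327578357 0.09168162545711714
t axis50 [[262.40411439 219.30526261]] idx [[271.32849672 188.47362798]]
s axis50 [[286.04181861 192.32602793]] idx [[307.6285059  219.77040852]]
[[-0.     0.287 -0.958]
 [ 0.001 -0.958 -0.287]
 [-1.    -0.001 -0.   ]] [-1.41958261e+00  3.13468700e-01  4.57305844e-02  1.30360320e+00
 -5.28071378e-06  1.43116260e+00]
```

Readings agree from two views: the wheel is at about 122.5 and the post top at about (0.509, 0.122), z 0.11. The lever sits in its +0.63 notch. Next I'll write the helper that converts world targets to tool rows.

```bash
cat >> h.py <<'E'
from scipy.spatial.transform import Rotation as Rot
def Rm(yaw):
    c,s=np.cos(np.radians(yaw)),np.sin(np.radians(yaw)); return np.array([[0,c,s],[0,s,-c],[-1,0,0]])
def rows(st,targets):
    "targets: list of (x,y,z,yaw deg)"
    o=np.array(st['orientation']); R0=Rot.from_quat(o[[1,2,3,0]]).as_matrix(); p0=np.array(st['tcp_pos'])
    for x,y,z,w in targets:
        d=R0.T@(np.array([x,y,z])-p0)*1000; r=Rot.from_matrix(R0.T@Rm(w)).as_rotvec(degrees=True)
        print(d.round(0),r.round(1))
def yaw(st):
    o=np.array(st['orientation']); R0=Rot.from_quat(o[[1,2,3,0]]).as_matrix(); return np.degrees(np.arctan2(R0[1,1],R0[0,1]))
E
python3 - <<'E'
from workcell import *; from h import *
st=get_state(); rows(st,[(.337,-.214,.23,3),(.509,.122,.23,80.2)])
E
```

```text
[   1. -273. -261.] [-76.3  -0.    0. ]
[   1. -546. -523.] [-153.5   -0.     0. ]
```

>>> send_rows([
  [0,-27,-26,-7.7,0,0],
  [0,-55,-52,-15.4,0,0],
  [0,-82,-78,-23,0,0],
  [0,-109,-105,-30.7,0,0],
  [0,-137,-131,-38.4,0,0],
  [0,-164,-157,-46,0,0],
  [0,-191,-183,-53.7,0,0],
  [0,-218,-209,-61.4,0,0],
  [0,-246,-235,-69,0,0],
  [0,-273,-261,-76.8,0,0],
], claw=60)

```text
clock: 1.55
tcp_pos: [0.337, -0.2134, 0.2314]
orientation: [0.516, 0.484, 0.516, -0.484]
wrist_force: [-0.5, 0.6, 0.8]
finger_gap: 0.0595
```

```bash
python3 - <<'E'
from workcell import *; from h import *
st=get_state(); print(st['clock'],st['tcp_pos'],yaw(st),st['finger_gap']);rows(st,[(.509,.122,.23,80.2),(.509,.122,.15,80.2)])
E
```

```text
1.55 [ 0.33702008 -0.21340234  0.23144001] 3.7041851426632304 0.05954795110910715
[   1.  193. -324.] [-76.5   0.   -0. ]
[  81.  193. -324.] [-76.5   0.   -0. ]
```

>>> send_rows([
  [0,21,-36,-8.5,0,0],
  [0,43,-72,-17,0,0],
  [0,64,-108,-25.5,0,0],
  [0,86,-144,-34,0,0],
  [0,107,-180,-42.5,0,0],
  [0,129,-216,-51,0,0],
  [0,150,-252,-59.5,0,0],
  [0,172,-288,-68,0,0],
  [0,193,-324,-76.5,0,0],
  [40,193,-324,-76.5,0,0],
])

```text
clock: 2.8
tcp_pos: [0.5134, 0.1231, 0.1934]
orientation: [0.707, 0.061, 0.702, -0.06]
wrist_force: [1.3, 0.5, -0.4]
finger_gap: 0.06
```

```bash
python3 - <<'E'
from workcell import *; from h import *
st=get_state(); print(st['clock'],st['tcp_pos'],yaw(st),st['joint_pos']);rows(st,[(.509,.122,.075,80.2)])
for n in('top','scene'): cv2.imwrite(f'pics/{n}1.png',viewer.read_camera(n)['frame'])
a=cv2.imread('pics/scene1.png')[60:310,125:365]; cv2.imwrite('pics/s1z.png',cv2.resize(a,None,fx=2.4,fy=2.4,interpolation=cv2.INTER_CUBIC))
E
```

```text
2.8 [0.51342227 0.12312341 0.19340964] 80.2357995684958 [ 8.30768541e-02  2.30504236e-01 -1.58565148e-01  1.17396022e+00
  3.14168241e-04  2.53503898e-01]
[118.  -2.  -5.] [ 0.   0.4 -0.1]
```

View pics/s1z.png

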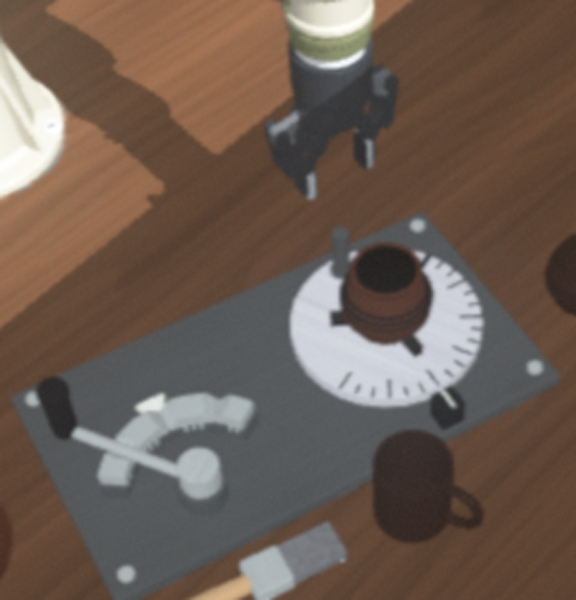

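The scene picture shows the open fingers directly above the post (340,235 in the zoom), straddling it along the rim. I'll descend.

>>> send_rows([
  [0,-1,-4,0,0,0],
  [16,-2,-4,0,0,0],
  [32,-2,-4,0,0,0],
  [48,-2,-4,0,0,0],
  [64,-2,-4,0,0,0],
  [80,-2,-4,0,0,0],
  [96,-2,-4,0,0,0],
  [112,-2,-4,0,0,0],
  [118,-2,-4,0,0,0],
  [118,-2,-4,0,0,0],
])

```text
clock: 4.15
tcp_pos: [0.5058, 0.1189, 0.0742]
orientation: [0.705, 0.062, 0.704, -0.062]
wrist_force: [-1.1, 0.4, -0.0]
finger_gap: 0.0602
```

```bash
python3 - <<'E'
from workcell import *; from h import *
st=get_state(); print(st['clock'],st['tcp_pos'],yaw(st),st['wrist_force'])
a=viewer.read_camera('scene')['frame'][60:310,125:365]; cv2.imwrite('pics/s2z.png',cv2.resize(a,None,fx=2.4,fy=2.4,interpolation=cv2.INTER_CUBIC))
E
```

```text
4.15 [0.50584616 0.11890255 0.07416614] 79.9182158499361 [-1.11336924  0.38076028 -0.03617746]
```

View pics/s2z.png

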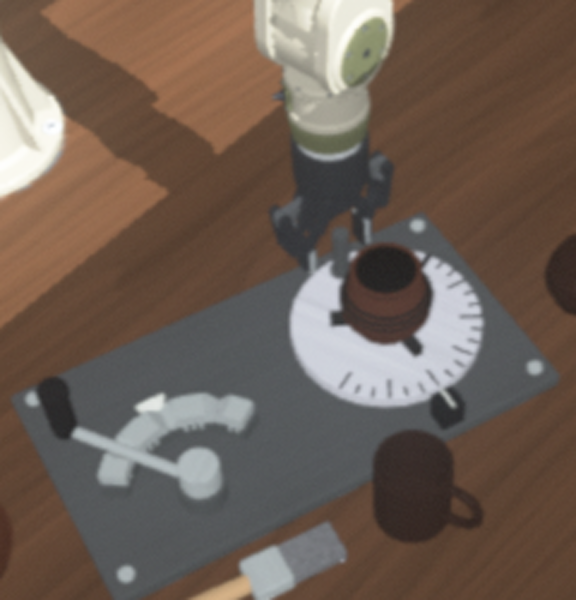

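>>> send_rows([
  [0,0,0,0,0,0],
  [0,0,0,0,0,0],
  [0,0,0,0,0,0],
  [0,0,0,0,0,0],
  [0,0,0,0,0,0],
  [0,0,0,0,0,0],
  [0,0,0,0,0,0],
  [0,0,0,0,0,0],
  [0,0,0,0,0,0],
  [0,0,0,0,0,0],
], claw=0, newtons=20)

```text
clock: 5.45
tcp_pos: [0.5059, 0.1195, 0.074]
orientation: [0.705, 0.062, 0.704, -0.062]
wrist_force: [-0.5, 1.9, 5.9]
finger_gap: 0.0173
```

```bash
python3 - <<'E'
from workcell import *; from h import *
st=get_state(); p=st['tcp_pos'];print(st['clock'],p,yaw(st),st['wrist_force'],st['finger_gap'],AX,reading(p))
a0=np.degrees(np.arctan2(*(p[:2]-AX)[::-1])); r=.0825; y0=yaw(st)
aT=60+63+np.degrees(YAW); print(a0,aT)
T=[]
for k in range(1,13):
    a=a0+(aT-a0)*k/12; T.append((AX[0]+r*np.cos(np.radians(a)),AX[1]+r*np.sin(np.radians(a)),.074,a-90))
rows(st,T)
E
```

```text
5.45 [0.50590173 0.11954559 0.07402095] 79.98927984660511 [-0.50487008  1.93730547  5.9007582 ] 0.017313294473259525 [0.58877776 0.1084935 ] (np.float64(125.50402726958441), np.float64(0.08360972107584366))
172.4040272695844 106.9
[0. 8. 1.] [ 3.   0.1 -0. ]
[ 0. 16.  2.] [ 8.5  0.1 -0. ]
[ 0. 23.  3.] [14.   0.1 -0. ]
[ 0. 31.  6.] [19.4  0.1 -0. ]
[ 0. 38.  9.] [24.9  0.1 -0. ]
[ 0. 45. 12.] [30.3  0.1 -0. ]
[ 0. 52. 17.] [35.8  0.1 -0.1]
[ 0. 58. 22.] [41.3  0.1 -0.1]
[ 0. 64. 27.] [46.7  0.1 -0.1]
[ 0. 69. 33.] [52.2  0.1 -0.1]
[ 0. 73. 39.] [57.6  0.  -0.1]
[ 0. 77. 46.] [63.1  0.  -0.1]
```

The post is gripped, with a gap of 17 mm. I'll turn halfway first.

>>> send_rows([
  [0,4,0,1.5,0,0],
  [0,9,1,4,0,0],
  [0,14,2,7,0,0],
  [0,19,3,11,0,0],
  [0,23,3,14,0,0],
  [0,27,5,17,0,0],
  [0,31,6,19.5,0,0],
  [0,38,9,25,0,0],
  [0,42,11,28,0,0],
  [0,45,12,30.3,0,0],
])

```text
clock: 6.7
tcp_pos: [0.5242, 0.1613, 0.074]
orientation: [0.663, 0.244, 0.664, -0.245]
wrist_force: [-4.4, -2.1, 8.3]
finger_gap: 0.0176
```

```bash
python3 - <<'E'
from workcell import *; from h import *
st=get_state(); p=st['tcp_pos'];print(st['clock'],p,yaw(st),st['wrist_force'],st['finger_gap'],AX,reading(p))
a0=np.degrees(np.arctan2(*(p[:2]-AX)[::-1])); r=.0825; y0=yaw(st)
aT=60+63+np.degrees(YAW); print(a0,aT)
T=[]
for k in range(1,9):
    a=a0+(aT-a0)*k/8; T.append((AX[0]+r*np.cos(np.radians(a)),AX[1]+r*np.sin(np.radians(a)),.074,a-90))
rows(st,T)
a=viewer.read_camera('scene')['frame'][60:310,125:365]; cv2.imwrite('pics/s3z.png',cv2.resize(a,None,fx=2.4,fy=2.4,interpolation=cv2.INTER_CUBIC))
E
```

```text
6.7 [0.52415292 0.16129767 0.07397256] 49.567716459453024 [-4.41508231 -2.05103119  8.34893754] 0.017564996077513734 [0.58877776 0.1084935 ] (np.float64(93.848159470784), np.float64(0.08345447800117435))
140.748159470784 106.9
[-0.  6.  1.] [ 3.1 -0.   0.1]
[-0. 12.  2.] [ 7.3 -0.   0.1]
[-0. 18.  3.] [11.5 -0.   0.1]
[-0. 24.  4.] [15.7 -0.   0.1]
[-0. 30.  6.] [20.  -0.   0.1]
[-0. 36.  8.] [24.2  0.   0.1]
[-0. 41. 11.] [28.4  0.   0.1]
[-0. 46. 14.] [32.7  0.   0.1]
```

View pics/s3z.png

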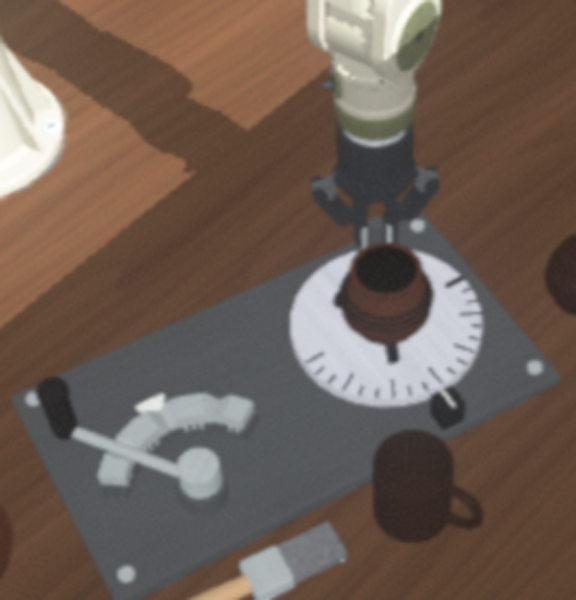

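The wheel follows. The zero line is now at (457,281) in the zoom and the gripper clears the jar. I'll finish the turn.

>>> send_rows([
  [0,6,1,3,0,0],
  [0,12,2,7,0,0],
  [0,18,3,11.5,0,0],
  [0,24,4,15.7,0,0],
  [0,30,6,20,0,0],
  [0,36,8,24.2,0,0],
  [0,41,11,28.4,0,0],
  [0,46,14,32.5,0,0],
  [0,46,14,32.5,0,0],
  [0,46,14,32.5,0,0],
])

```text
clock: 8.0
tcp_pos: [0.5656, 0.1882, 0.0739]
orientation: [0.569, 0.42, 0.569, -0.419]
wrist_force: [-1.2, 2.5, 5.7]
finger_gap: 0.0176
```

```bash
python3 - <<'E'
from workcell import *; from h import *
st=get_state(); p=st['tcp_pos'];print(st['clock'],p,yaw(st),st['wrist_force'],st['finger_gap'],reading(p))
for n in('scene','top'):
  c=viewer.read_camera(n);u=proj(c,[*AX,.05])[0].astype(int);a=c['frame'][u[1]-55:u[1]+45,u[0]-55:u[0]+55]; cv2.imwrite(f'pics/{n}4z.png',cv2.resize(a,None,fx=6,fy=6,interpolation=cv2.INTER_CUBIC)); print(u)
E
```

```text
8.0 [0.56558793 0.1881694  0.07393287] 17.16832569013382 [-1.23312779  2.50870914  5.70685403] 0.017586091360374093 (np.float64(59.327740564141465), np.float64(0.08298202977408912))
[286 192]
[262 219]
```

View pics/scene4z.png

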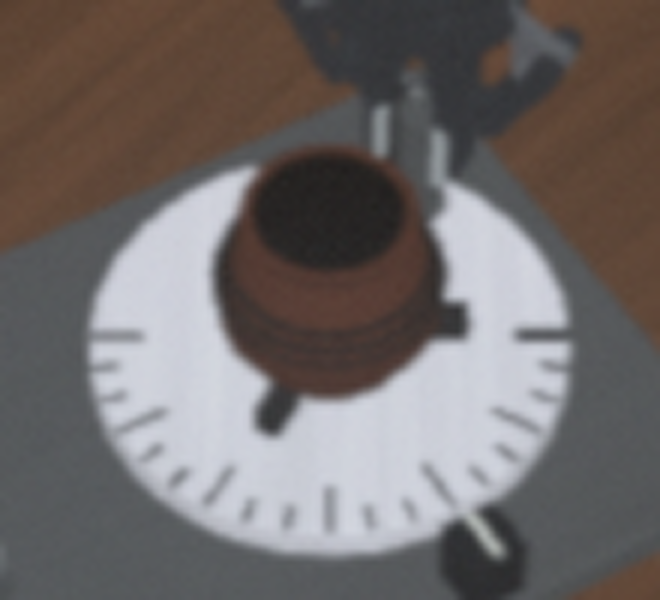

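View pics/top4z.png

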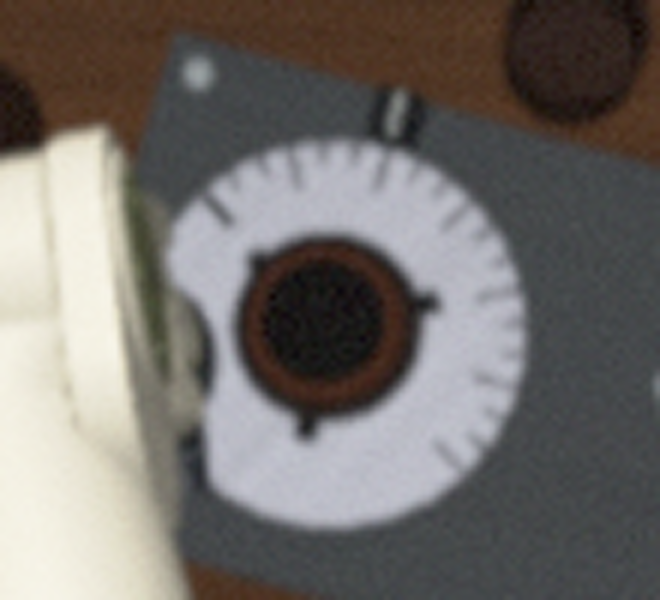

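```bash
python3 - <<'E'
from workcell import *; from h import *
s=viewer.read_camera('scene');t=viewer.read_camera('top')
def ang(c,off,z,uv):
    q=W2U(onz(c,(off[0]+uv[0]/6-.42,off[1]+uv[1]/6-.42),z))-[0,.12]; return np.degrees(np.arctan2(q[1],q[0])).round(2),np.hypot(*q).round(4)
S=(286-55,192-55);T=(262-55,219-55)
for nm,z,uv in(('zero',.05,(545,335)),('60',.05,(438,481)),('90',.05,(330,508)),('180',.05,(120,334)),('idx in',.053,(469,513)),('idx out',.053,(500,555))): print('s',nm,ang(s,S,z,uv))
for nm,z,uv in(('zero',.05,(218,207)),('30',.05,(295,170)),('60',.05,(381,173)),('90',.05,(455,213)),('idx',.053,(396,117))): print('t',nm,ang(t,T,z,uv))
E
```

```text
s zero (np.float64(58.77), np.float64(0.088))
s 60 (np.float64(-1.57), np.float64(0.0858))
s 90 (np.float64(-31.76), np.float64(0.0879))
s 180 (np.float64(-121.21), np.float64(0.0884))
s idx in (np.float64(-0.71), np.float64(0.1071))
s idx out (np.float64(-0.75), np.float64(0.1303))
t zero (np.float64(58.65), np.float64(0.0903))
t 30 (np.float64(29.9), np.float64(0.0884))
t 60 (np.float64(0.34), np.float64(0.0874))
t 90 (np.float64(-28.53), np.float64(0.0886))
t idx (np.float64(0.47), np.float64(0.1174))
```

The 60 line is within about 1° of the index in both views. I'll release and lift.

>>> send_rows([
  [0,0,0,0,0,0],
  [0,0,0,0,0,0],
  [0,0,0,0,0,0],
  [0,0,0,0,0,0],
  [0,0,0,0,0,0],
  [-15,0,0,0,0,0],
  [-45,0,0,0,0,0],
  [-80,0,0,0,0,0],
  [-115,0,0,0,0,0],
  [-145,0,0,0,0,0],
], claw=60)

```text
clock: 9.45
tcp_pos: [0.5659, 0.1876, 0.2211]
orientation: [0.57, 0.42, 0.568, -0.419]
wrist_force: [-0.2, 0.4, 0.1]
finger_gap: 0.0599
```

```bash
python3 - <<'E'
from workcell import *; from h import *
st=get_state(); p=st['tcp_pos'];print(st['clock'],p,yaw(st),st['wrist_force'],st['finger_gap'],st['joint_pos'])
HP=PV+.149*np.array([np.cos(np.radians(199)),np.sin(np.radians(199))]); print(HP)
rows(st,[(*HP,.2,109)])
for n in('scene','top'):
  c=viewer.read_camera(n);u=proj(c,[*AX,.05])[0].astype(int);a=c['frame'][u[1]-55:u[1]+45,u[0]-55:u[0]+55]; cv2.imwrite(f'pics/{n}5z.png',cv2.resize(a,None,fx=6,fy=6,interpolation=cv2.INTER_CUBIC)); print(u)
E
```

```text
9.45 [0.56587442 0.18757183 0.22114121] 17.164306607329966 [-0.19408426  0.43380717  0.14565136] 0.059944287775231246 [ 1.85523242e-01  3.55509996e-01  8.11205855e-02  1.29403790e+00
 -9.52336399e-05  1.45674622e+00]
[ 0.45062526 -0.20100954]
[  21. -225.  337.] [-91.8   0.1  -0.1]
[286 192]
[262 219]
```

View pics/scene5z.png

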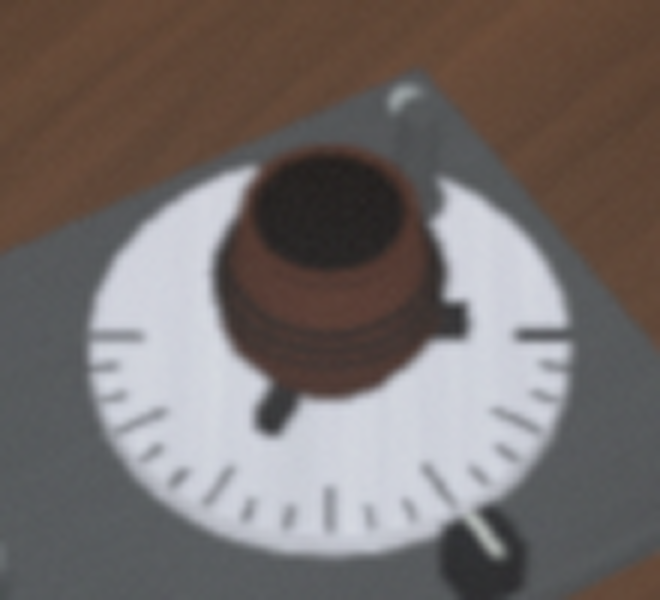

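The marks haven't moved since release: the 60 line at (438,481) still runs into the index line at (469,513). I'll move over to the lever handle.

>>> send_rows([
  [0,-25,37,-9.5,0,0],
  [0,-50,75,-19,0,0],
  [0,-75,112,-28.5,0,0],
  [0,-100,150,-38,0,0],
  [0,-125,187,-47.5,0,0],
  [0,-150,225,-57,0,0],
  [0,-175,262,-66.5,0,0],
  [10,-200,300,-76,0,0],
  [20,-225,337,-85.5,0,0],
  [20,-225,337,-91.8,0,0],
], claw=70)

```text
clock: 10.8
tcp_pos: [0.4485, -0.2033, 0.1974]
orientation: [0.697, -0.116, 0.698, 0.116]
wrist_force: [0.5, 0.8, 0.5]
finger_gap: 0.0701
```

```bash
python3 - <<'E'
from workcell import *; from h import *
st=get_state(); p=st['tcp_pos'];print(st['clock'],p,yaw(st),st['joint_pos'])
HP=PV+.149*np.array([np.cos(np.radians(199)),np.sin(np.radians(199))])
rows(st,[(*HP,.08,109)])
a=viewer.read_camera('scene')['frame'][80:310,65:305]; cv2.imwrite('pics/s6z.png',cv2.resize(a,None,fx=2.5,fy=2.5,interpolation=cv2.INTER_CUBIC))
E
```

```text
10.8 [ 0.44854652 -0.20327805  0.19735219] 108.92697313039226 [-5.88304398e-01  1.68864883e-01 -2.26167190e-01  1.17701793e+00
 -6.06474664e-04 -9.18642407e-01]
[117.   1.   3.] [-0.1 -0.1 -0. ]
```

View pics/s6z.png

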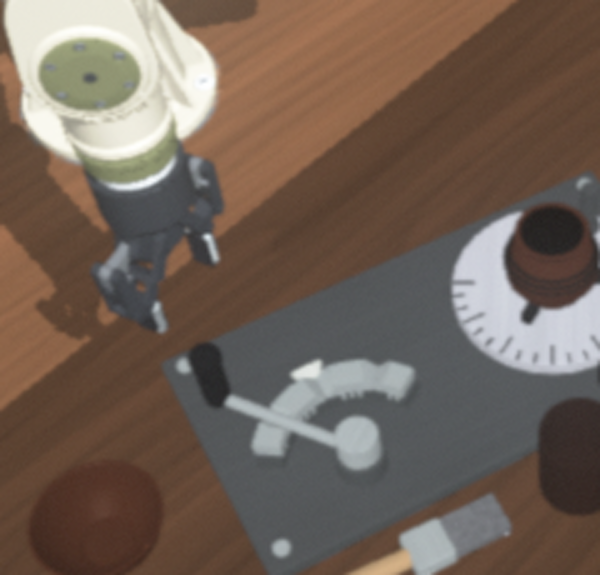

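The fingers straddle the handle: the tip midpoint at (186,292), projected down, lands on the handle top at (205,350). I'll descend.

>>> send_rows([
  [12,0,1,0,0,0],
  [26,1,2,0,0,0],
  [40,1,2,0,0,0],
  [54,1,2,0,0,0],
  [68,1,2,0,0,0],
  [82,1,2,0,0,0],
  [96,1,2,0,0,0],
  [110,1,2,0,0,0],
  [117,1,2,0,0,0],
  [117,1,2,0,0,0],
])

```text
clock: 12.1
tcp_pos: [0.4512, -0.1992, 0.0807]
orientation: [0.697, -0.116, 0.698, 0.117]
wrist_force: [0.6, 0.1, -0.1]
finger_gap: 0.07
```

```bash
python3 - <<'E'
from workcell import *; from h import *
st=get_state(); p=st['tcp_pos'];print(st['clock'],p,yaw(st),st['wrist_force'],lev(p))
a=viewer.read_camera('scene')['frame'][80:310,65:305]; cv2.imwrite('pics/s7z.png',cv2.resize(a,None,fx=2.5,fy=2.5,interpolation=cv2.INTER_CUBIC))
E
```

```text
12.1 [ 0.45120795 -0.19916491  0.08072865] 108.9583457512938 [ 0.64125102  0.05708888 -0.1442052 ] (np.float64(0.602097278559932), np.float64(0.14785667776999115))
```

View pics/s7z.png

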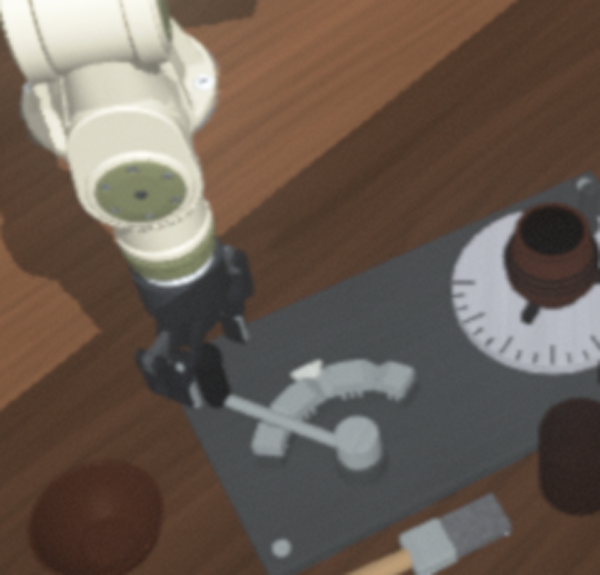

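>>> send_rows([
  [0,0,0,0,0,0],
  [0,0,0,0,0,0],
  [0,0,0,0,0,0],
  [0,0,0,0,0,0],
  [0,0,0,0,0,0],
  [0,0,0,0,0,0],
  [0,0,0,0,0,0],
  [0,0,0,0,0,0],
  [0,0,0,0,0,0],
  [0,0,0,0,0,0],
], claw=44, newtons=60)

```text
clock: 13.4
tcp_pos: [0.4515, -0.1993, 0.0813]
orientation: [0.697, -0.117, 0.697, 0.116]
wrist_force: [0.3, -0.2, 0.5]
finger_gap: 0.0437
```

```bash
cat >> h.py <<'E'
def arc(st,l1,n,r=.149,z=.08):
    l0=lev(st['tcp_pos'])[0]; T=[]
    for k in range(1,n+1):
        l=l0+(l1-l0)*k/n; a=np.pi+YAW+l; T.append((PV[0]+r*np.cos(a),PV[1]+r*np.sin(a),z,np.degrees(a)-90))
    rows(st,T)
E
python3 - <<'E'
from workcell import *; from h import *
st=get_state(); print(st['wrist_force'],st['finger_gap'],lev(st['tcp_pos'])); arc(st,.30,8)
E
```

```text
[ 0.28206628 -0.2288182   0.48843809] 0.043707909467561576 (np.float64(0.6038414576372497), np.float64(0.1475914769934172))
[ 1.  6. -1.] [ 2.6 -0.   0. ]
[ 1. 11. -1.] [ 4.8 -0.   0. ]
[ 1. 17. -0.] [ 7. -0.  0.]
[ 1. 23.  0.] [ 9.2 -0.   0. ]
[ 1. 28.  1.] [11.3 -0.   0. ]
[ 1. 34.  3.] [13.5 -0.   0. ]
[ 1. 39.  4.] [15.7 -0.   0. ]
[ 1. 45.  6.] [17.9 -0.   0. ]
```

>>> send_rows([
  [0,5,-1,2,0,0],
  [0,9,-1,4,0,0],
  [0,14,-1,6,0,0],
  [0,19,0,7.5,0,0],
  [0,24,0,9.5,0,0],
  [0,28,1,11.3,0,0],
  [0,34,3,13.5,0,0],
  [0,39,4,15.7,0,0],
  [0,45,6,17.9,0,0],
  [0,45,6,17.9,0,0],
])

```text
clock: 14.65
tcp_pos: [0.4433, -0.1557, 0.082]
orientation: [0.708, -0.007, 0.707, 0.006]
wrist_force: [0.5, -2.9, 2.1]
finger_gap: 0.0436
```

```bash
python3 - <<'E'
from workcell import *; from h import *
st=get_state(); print(st['wrist_force'],st['finger_gap'],lev(st['tcp_pos'])); arc(st,.10,8)
a=viewer.read_camera('scene')['frame'][80:310,65:305]; cv2.imwrite('pics/s8z.png',cv2.resize(a,None,fx=2.5,fy=2.5,interpolation=cv2.INTER_CUBIC))
E
```

```text
[ 0.51461607 -2.91338302  2.12977146] 0.043635503875824024 (np.float64(0.30228243377765973), np.float64(0.14819820208701895))
[ 2.  4. -1.] [1.3 0.1 0.1]
[ 2.  8. -1.] [2.8 0.1 0.1]
[ 2. 11. -0.] [4.2 0.1 0.1]
[ 2. 15. -0.] [5.7 0.1 0.1]
[ 2. 19.  0.] [7.1 0.1 0.1]
[ 2. 23.  1.] [8.6 0.1 0.1]
[ 2. 26.  1.] [10.   0.1  0.1]
[ 2. 30.  2.] [11.5  0.1  0.1]
```

View pics/s8z.png

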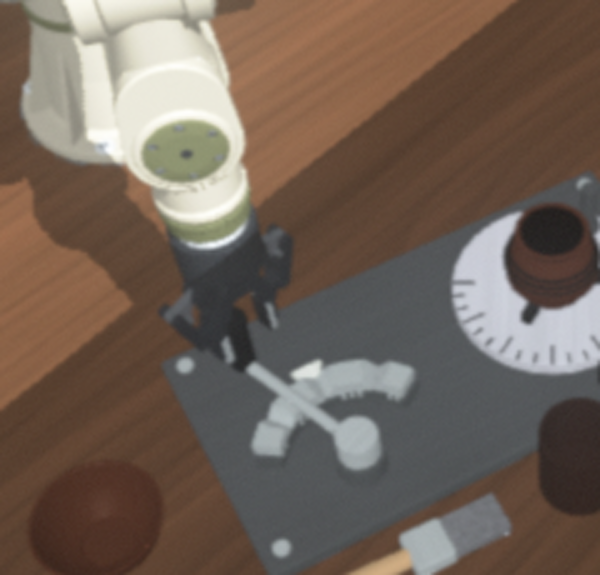

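The lever has climbed onto the flat, with the bar at about (300,400) in the zoom and the left pad pushing. I'll go on slowly.

>>> send_rows([
  [1,4,-1,1.3,0,0],
  [1,8,-1,2.8,0,0],
  [1,11,0,4.2,0,0],
  [1,15,0,5.7,0,0],
  [1,19,0,7.1,0,0],
  [1,23,1,8.6,0,0],
  [1,26,1,10,0,0],
  [1,30,2,11.5,0,0],
  [1,30,2,11.5,0,0],
  [1,30,2,11.5,0,0],
])

```text
clock: 15.95
tcp_pos: [0.4435, -0.1241, 0.0799]
orientation: [0.704, 0.065, 0.705, -0.064]
wrist_force: [1.1, -0.2, -0.5]
finger_gap: 0.0441
```

```bash
python3 - <<'E'
from workcell import *; from h import *
st=get_state(); print(st['wrist_force'],st['finger_gap'],lev(st['tcp_pos'])); arc(st,-.02,8)
a=viewer.read_camera('scene')['frame'][80:310,65:305]; cv2.imwrite('pics/s9z.png',cv2.resize(a,None,fx=2.5,fy=2.5,interpolation=cv2.INTER_CUBIC))
E
```

```text
[ 1.05764127 -0.16609059 -0.49217862] 0.04409835269483154 (np.float64(0.09121350262344166), np.float64(0.15074640604544876))
[-0.  2.  2.] [ 1.3 -0.1 -0.1]
[-0.  4.  2.] [ 2.1 -0.1 -0.1]
[-0.  6.  2.] [ 2.9 -0.1 -0.1]
[-0.  8.  2.] [ 3.6 -0.1 -0.1]
[-0. 10.  2.] [ 4.4 -0.1 -0.1]
[-0. 12.  2.] [ 5.2 -0.1 -0.1]
[-0. 14.  3.] [ 6.  -0.1 -0.1]
[-0. 17.  3.] [ 6.8 -0.1 -0.1]
```

View pics/s9z.png

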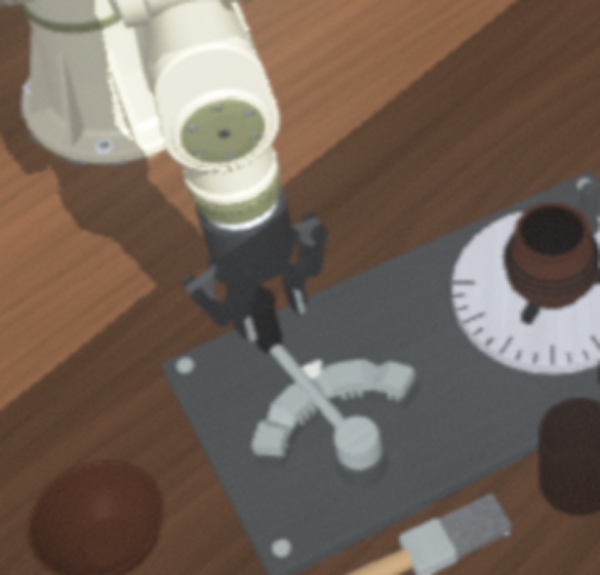

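>>> send_rows([
  [0,2,1,1,0,0],
  [0,4,1,2,0,0],
  [0,6,1,3,0,0],
  [0,8,1,3.6,0,0],
  [0,10,1,4.4,0,0],
  [0,12,1,5.2,0,0],
  [0,14,2,6,0,0],
  [0,14,2,6,0,0],
  [0,14,2,6,0,0],
  [0,14,2,6,0,0],
])

```text
clock: 17.25
tcp_pos: [0.4486, -0.1114, 0.0803]
orientation: [0.7, 0.101, 0.7, -0.101]
wrist_force: [-0.3, 0.2, 0.2]
finger_gap: 0.0444
```

```bash
python3 - <<'E'
from workcell import *; from h import *
st=get_state(); print(st['wrist_force'],st['finger_gap'],lev(st['tcp_pos']),yaw(st))
a=viewer.read_camera('scene')['frame'][180:290,125:245]; cv2.imwrite('pics/s10z.png',cv2.resize(a,None,fx=5,fy=5,interpolation=cv2.INTER_CUBIC))
a=viewer.read_camera('top')['frame'][190:300,300:420]; cv2.imwrite('pics/t10z.png',cv2.resize(a,None,fx=5,fy=5,interpolation=cv2.INTER_CUBIC))
E
```

```text
[-0.26839025  0.18935571  0.24937661] 0.04438530362663462 (np.float64(0.0011240265416251646), np.float64(0.1487368079853738)) 73.55719611930343
```

View pics/s10z.png

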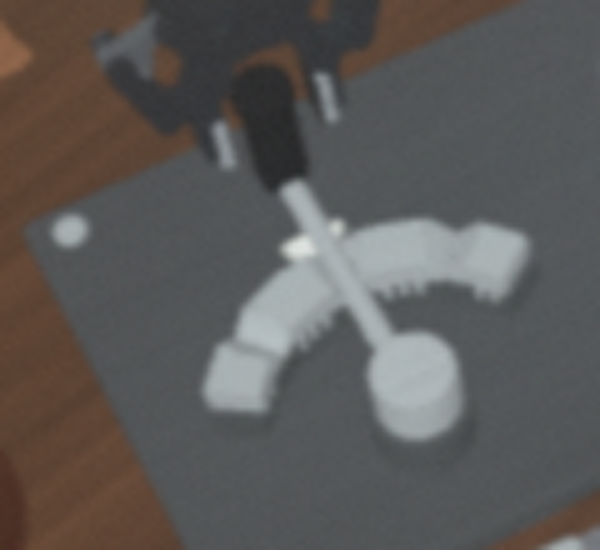

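View pics/t10z.png

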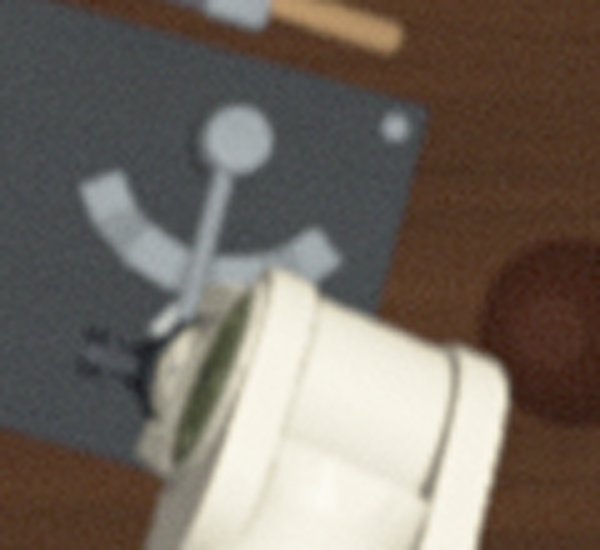

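The lever sits over the arrowhead, free between the fingers, and there is no force on the wrist. I'll open and lift clear.

>>> send_rows([
  [0,0,0,0,0,0],
  [0,0,0,0,0,0],
  [0,0,0,0,0,0],
  [0,0,0,0,0,0],
  [-20,0,0,0,0,0],
  [-50,0,0,0,0,0],
  [-90,0,0,0,0,0],
  [-130,0,0,0,0,0],
  [-150,0,0,0,0,0],
  [-150,0,0,0,0,0],
], claw=65)

```text
clock: 18.6
tcp_pos: [0.4496, -0.1118, 0.2318]
orientation: [0.701, 0.101, 0.699, -0.101]
wrist_force: [0.7, -0.1, -0.2]
finger_gap: 0.065
```

>>> send_rows([
  [0,-20,20,0,0,0],
  [0,-40,40,0,0,0],
  [0,-70,50,0,0,0],
  [0,-100,50,0,0,0],
  [0,-130,50,0,0,0],
  [0,-160,50,0,0,0],
  [0,-190,50,0,0,0],
  [0,-210,50,0,0,0],
  [0,-210,50,0,0,0],
  [0,-210,50,0,0,0],
])

```text
clock: 19.85
tcp_pos: [0.437, -0.3262, 0.2298]
orientation: [0.7, 0.101, 0.7, -0.101]
wrist_force: [0.2, -0.3, -0.3]
finger_gap: 0.0652
```

```bash
python3 - <<'E'
from workcell import *; from h import *
st=get_state(); print(st['clock'],st['tcp_pos'],st['wrist_force'])
s=viewer.read_camera('scene');t=viewer.read_camera('top')
cv2.imwrite('pics/s11f.png',s['frame']);cv2.imwrite('pics/t11f.png',t['frame'])
cv2.imwrite('pics/s11z.png',cv2.resize(s['frame'][140:310,125:365],None,fx=3.3,fy=3.3,interpolation=cv2.INTER_CUBIC))
cv2.imwrite('pics/t11z.png',cv2.resize(t['frame'][160:300,205:395],None,fx=4,fy=4,interpolation=cv2.INTER_CUBIC))
a=np.pi+YAW
for z in(.127,.118): print(z,[ (proj(s,[*(PV+.15*np.array([np.cos(a+l),np.sin(a+l)])),z])[0]-[125,140])*3.3 for l in(0,)],[ (proj(t,[*(PV+.15*np.array([np.cos(a+l),np.sin(a+l)])),z])[0]-[205,160])*4 for l in(0,)])
E
```

```text
19.85 [ 0.4369942  -0.32619284  0.22978093] [ 0.17746785 -0.30213075 -0.34437349]
0.127 [array([170.33716312, 177.48259333])] [array([529.40745547, 426.10077242])]
0.118 [array([172.38388913, 185.34442086])] [array([527.70980023, 425.46437888])]
```

View pics/s11z.png

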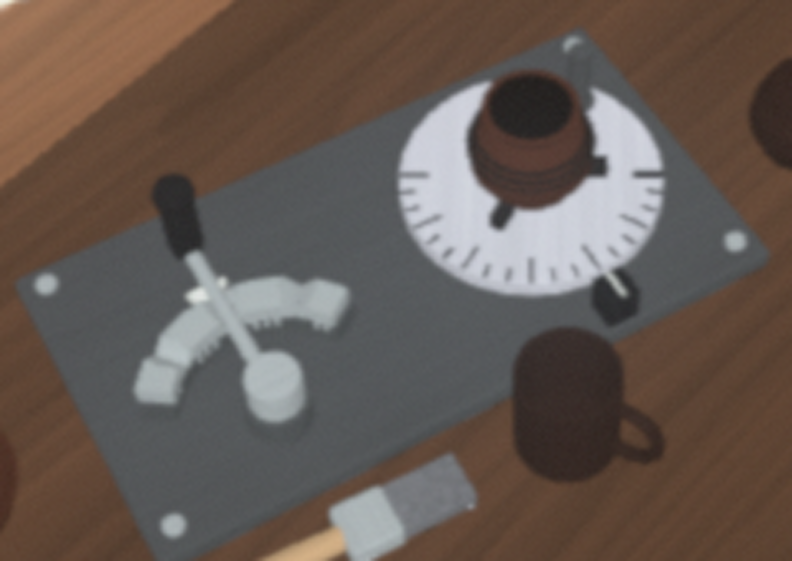

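View pics/t11z.png

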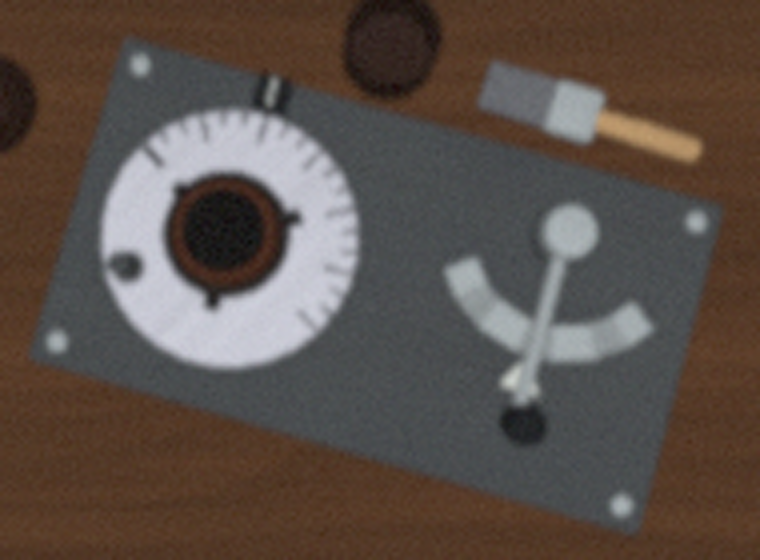

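```bash
python3 - <<'E'
from workcell import *; from h import *
s=viewer.read_camera('scene'); g=s['frame'].max(2)
m=np.zeros_like(g);m[185:222,165:192]=g[185:222,165:192]<52
ys,xs=np.nonzero(m);print('dark top row',ys.min(),'x range near top',xs[ys<ys.min()+6].min(),xs[ys<ys.min()+6].max(), 'left',xs.min())
th=np.linspace(0,2*np.pi,60)
for l in(-.05,0,.05):
  for z in(.127,.118):
    a=np.pi+YAW+l;c=PV+.15*np.array([np.cos(a),np.sin(a)])
    e=proj(s,[[c[0]+.016*np.cos(q),c[1]+.016*np.sin(q),z] for q in th]); print(l,z,'top row',e[:,1].min().round(1),'x',e[:,0].min().round(1),e[:,0].max().round(1))
E
```

```text
dark top row 194 x range near top 172 182 left 172
-0.05 0.127 top row 187.1 x 172.7 186.6
-0.05 0.118 top row 189.5 x 173.3 187.1
0 0.127 top row 188.4 x 169.7 183.6
0 0.118 top row 190.8 x 170.3 184.1
0.05 0.127 top row 189.7 x 166.7 180.6
0.05 0.118 top row 192.1 x 167.4 181.2
```

```bash
python3 - <<'E'
from workcell import *
print(job.hand_in(), get_state()['clock'])
E
```

```text
the job is handed in; nothing more can be done
the job is handed in; nothing more can be done
```

I turned the wheel by its post to about 60, pushed the lock lever into the marked notch, let go and handed the job in. The last clock reading was about 20 s, and the hand-in gave no verdict.

- **Wheel:** My estimates ran from 58.7 to 60.1, depending on the view and the method. The 60 line was 0.9° from the index line in the scene view and 0.1° in the top view. The marks did not move when I released the post.
- **Lever:** It started in the unmarked notch at +0.63. In the last scene picture its handle is within about 0.01 rad of the marked notch. The handle top fits 118 mm above the table (down in the notch) better than 127 mm. My colour-mask check of the handle's top edge was about 3 pixels lower than expected, so the height rests on the enlarged picture, which read about 1.6 pixels low.
- **Jar and other pottery:** The pictures showed clearance to the jar while I worked at the post. The mug, one dark pot and the brush had not visibly moved in the final pictures. I did not re-check the bowl there, but the arm stayed well clear of it.
- **Robot:** The gripper finished open, well clear of everything, with no load on the wrist.

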